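Roll-test two probe sleeves and reject the squashed one

TASK

Test both brass guard sleeves on the blue roll-test ramp: lay each one level across the deck on the black line near its high end and let go. A sleeve that rolls down by itself into the catch channel at the foot has passed and stays there untouched; one that stays lying on the deck once released has failed, so leave it a moment to be sure, then take it off and lay it in the red tray. Leave the timer and the two vials just beyond the ramp where they stand.

Things in the scene. Friction and masses are not known exactly. Their poses are not given: they have to be found in the camera images.
- sleeve_1: loose brass guard sleeve, 70 mm long, about 70 g, looks like a tube, a thin steel band near each end, starts in a rest of the rack along the rack's x. Good: 26 mm round. Squashed: a flattened round 30 mm wide, 20 mm high, lying on a flat side, wide way level. Either sleeve may be the squashed one. Origin at its centre; x along its axis (either way), about which it turns as it rolls.
- sleeve_2: loose brass guard sleeve, 70 mm long, about 70 g, looks like a tube, a thin steel band near each end, starts in a rest of the rack along the rack's x. Good: 26 mm round. Squashed: a flattened round 30 mm wide, 20 mm high, lying on a flat side, wide way level. Either sleeve may be the squashed one. Origin at its centre; x along its axis (either way), about which it turns as it rolls.
- ramp: fixed blue ramp, 120 x 300 mm, origin on the bench, under its middle. The bare aluminium deck falls along -y at 6 degrees from y = +155 mm (60 mm above the bench) to its foot at y = -75 mm (36 mm above); 110 mm wide between rails at x = +-57.5 mm, 10 mm higher than the deck. Sleeves are laid across it, axis along the ramp's x.
- channel (a point): middle of the floor of the catch channel below the deck's foot, 6 mm above the bench; channel is 58 mm wide (ramp y = -75 to -133 mm) and 110 mm long (ramp x), closed by an end stop 60 mm high
- release_line (a point): middle of the black line across the deck, on the deck surface, at ramp y = +100 mm, 54 mm above the bench
- rack: fixed grey rack, 100 x 170 mm, origin on the bench under its middle; base plate 6 mm thick, with two shallow rests for sleeves at y = -45 and +45 mm, bordered by ridges 5.5 mm higher than the plate (top 11.5 mm above the bench). A round sleeve's centre lies 19 mm above the bench, a squashed one's 16 mm.
- tray: fixed open red tray for rejects, 130 (x) x 160 (y) x 28 mm high, walls and floor 4 mm, origin on the bench under its middle. It and the rack stand to the left and the right of the robot, which on which side varies.
- timer: white kitchen-style timer, 74 x 71 x 18 mm, lying loose on the bench between rack and tray; origin at the middle of its underside
- vial_blue: small loose brown vial with a blue cap, 24 mm across, 58 mm tall, standing beyond the ramp; origin at the middle of its underside, z up
- vial_red: small loose brown vial with a red cap, 24 mm across, 58 mm tall, standing beyond the ramp; origin at the middle of its underside, z up

How it is judged (in metres and radians):
On the way:
1. the squashed sleeve lies still on the upper part of the deck, let go (x of sleeve_2 in the frame of ramp between -0.055 and 0.055 m and y of sleeve_2 in the frame of ramp between 0 and 0.15 m and z of sleeve_2 in the frame of ramp between 0.04 and 0.085 m and linear speed of sleeve_2 below 0.02 m/s and contact force between sleeve_2 and the fingers below 0.05 N and contact force between sleeve_2 and ramp above 0.1 N), for 0.4 s.
At the end, for the whole second after the job is handed in: The round sleeve, having rolled down by itself, lies at rest in the catch channel; the squashed one, having lain still and let go 0.4 s on the upper deck, lies at rest in the red tray, its centre under 30 mm high; timer and vials within 30 mm of their places, vials upright (x of sleeve_1 in the frame of ramp between -0.055 and 0.055 m and y of sleeve_1 in the frame of ramp between -0.135 and -0.075 m and z of sleeve_1 in the frame of ramp between 0 and 0.035 m and linear speed of each of sleeve_1, sleeve_2 below 0.02 m/s and x of sleeve_2 in the frame of tray between -0.06 and 0.06 m and y of sleeve_2 in the frame of tray between -0.075 and 0.075 m and z of sleeve_2 in the frame of tray between 0 and 0.03 m); the robot touches nothing.
It fails at once if the round sleeve is held or touched by the fingers in the lower part of the ramp or in the catch channel: it must roll there by itself (x of sleeve_1 in the frame of ramp between -0.065 and 0.065 m and y of sleeve_1 in the frame of ramp between -0.15 and -0.03 m and z of sleeve_1 in the frame of ramp between 0 and 0.1 m and contact force between sleeve_1 and the fingers above 0.1 N).
It fails at once if the round sleeve is dropped into the channel or onto the lower deck from above (x of sleeve_1 in the frame of ramp between -0.055 and 0.055 m and y of sleeve_1 in the frame of ramp between -0.14 and -0.03 m and z of sleeve_1 in the frame of ramp between 0.07 and 0.12 m and contact force between sleeve_1 and the fingers below 0.02 N).
It fails at once if the timer or a vial is pushed more than 30 mm, or a vial tipped over (distance of any of timer, vial_blue, vial_red from where it was at the start of the episode above 0.03 m or angle between any of vial_blue, vial_red's own z axis and vertical above 0.5 rad).
It also fails if it takes over 70 s, if anything falls off the work surface, if the arm or the gripper's body presses on something with over 40 N, if the wrist force passes 120 N, or if a joint passes its speed limit or range.

ROBOT

A 7-joint arm with a two-finger parallel gripper is mounted at the origin on a cart in front of the work surface, level with it; the furniture and walls round the work are solid. World frame = base frame: x ahead of the robot, y to its left, z up, the work surface at z = 0. Lengths are in mm, angles in rad, forces in N, time in s.
With the tool pointing down it reaches from about 400 to 900 mm from the base axis. Payload 5.6 kg.
Tool frame: the origin (TCP) lies between the finger pads; the fingertips stand robot.finger_overhang ahead of it and the grasp point (between the pads) lies 3 mm ahead of it (robot.finger_overhang is the distance from the TCP to the fingertips, in mm); z points along the fingers, y is the line along which they close (so a half turn about z gives the same grasp; the last joint's range is limited). The gripper opens to 92 mm and grips with 3 to 60 N. Pads are 20 mm wide; open, the fingers measure 128 mm over their backs; the gripper's body (75 mm by 189 mm) begins 69 mm behind the grasp point.
Start: joints at [1.131, 0.468, -0.012, 1.603, 0.006, 1.071, -0.056], TCP at [251.166, -599.52, 236.592] pointing down, gripper open.
Joint ranges: [-2.53, 2.53], [-0.31, 2.02], [-1.57, 1.55], [0.28, 2.44], [-1.29, 4.43], [0.15, 1.84], [-2.92, 2.92]. Speed limits (rad/s): [2.57, 2.57, 3.14, 3.14, 3.14, 3.14, 3.14].

INTERFACE

Orientations are given as a rotation vector (axis times angle).
In Python, from cell import robot gives the robot as it stands. Calls block until the motion is done:
- robot.movep(position, orientation): joint-space move of the TCP to a pose.
- robot.servo_line(position, feed=150, rotation=None): straight line of the TCP; rotation=None keeps the orientation; feed is the mean speed in mm/s.
- robot.goto_joints(angles): joint-space move.
- robot.grip(opening, newtons=None): opening from 0.0 (shut) to 1.0 (fully open); newtons is the grip in N (None keeps the last); returns when the fingers have stopped.
- robot.hold(seconds).
- robot.ik(position, orientation): joint angles nearest the present ones, or None.
- robot.read_camera(name): name is "side" or "top"; returns the picture (400x640x3 uint8, red, green, blue); there is no depth.
- robot.camera_info(name): a dict with "camera_matrix" (3x3 intrinsics, pixels), "k1" (the pictures are not rectified: a ray, as slopes to the right and down, at radius r is drawn at 1 + k1 r^2 times it, then the intrinsics apply), "R" (3x3) and "t" (3): a world point X has camera coordinates R X + t. Camera axes: x right, y down, z forward; pixel columns grow to the right and rows downward; lengths in mm; the calibration is good to about 2 mm. A picture is of the moment at which its call begins. camera_info takes no time and is no camera call.
A pose or a line that the arm cannot do raises robot.IKError and nothing moves.
- robot.job_done(): hands the job in; it is judged then, once.
Readings, each from a call of its own:
- robot.read_t(): time.
- robot.read_joints(): joint angles.
- robot.read_joint_velocities(): joint speeds.
- robot.read_joint_torque(): joint torques, N m.
- robot.read_tcp_pos(): TCP position.
- robot.read_tcp_rot(): TCP orientation.
- robot.read_contact_force(): force on the tool from outside, world axes, zero at the start.
- robot.read_wrist_torque(): the same for the moment, N m.
- robot.read_grip_width(): opening from 0.0 (shut) to 1.0 (fully open).
- robot.read_grip_force(): force on a finger pad.
Only numpy, scipy, OpenCV 4.12 (cv2) and the standard library are available. Lean on these libraries where they do the work, as an engineer would, in place of code of your own. Each camera call takes 0.05 s, during which the arm holds its last target. There are 200 camera calls.

## Working session

There is one attempt and no reset: what is moved stays moved. The work goes in short steps, each a Python script; the robot and the scene stay as the last script left them, time stands still between calls to the robot, and variables do not carry over. Pictures are saved under pics/ and viewed, at most 10 in all, crops included, and the job is handed in when it is done.

```bash
mkdir -p pics; ls; python3 - <<'E'
from cell import robot
import cv2,numpy as np
for n in("top","side"):
    cv2.imwrite(f"pics/{n}0.png",robot.read_camera(n)[:,:,::-1])
    i=robot.camera_info(n);print(n,{k:np.round(v,4).tolist() for k,v in i.items() if k!="name"})
print(robot.finger_overhang,robot.read_tcp_rot(),robot.read_t())
E
```

```text
cell.py
pics
top {'camera_matrix': [[433.2599, 0.0, 318.3737], [0.0, 433.2599, 207.711], [0.0, 0.0, 1.0]], 'k1': -0.11, 'R': [[0.0119, -0.9999, 0.0048], [-0.9858, -0.0126, -0.1672], [0.1672, -0.0028, -0.9859]], 't': [15.2111, 600.6764, 1141.0262]}
side {'camera_matrix': [[424.6374, 0.0, 323.0332], [0.0, 424.6374, 190.9207], [0.0, 0.0, 1.0]], 'k1': -0.0887, 'R': [[-0.9997, -0.0219, -0.0054], [-0.009, 0.6036, -0.7972], [0.0207, -0.797, -0.6037]], 't': [605.2945, 65.5923, 1224.0812]}
22.0 [-3.07850472e+00 -6.18844445e-01  6.56292893e-04] 0.1
```

View pics/top0.png

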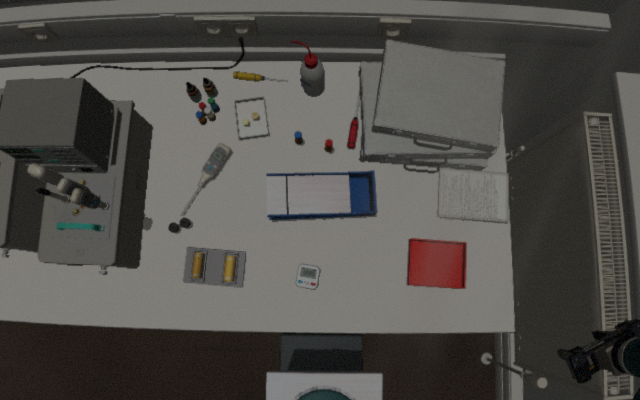

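View pics/side0.png

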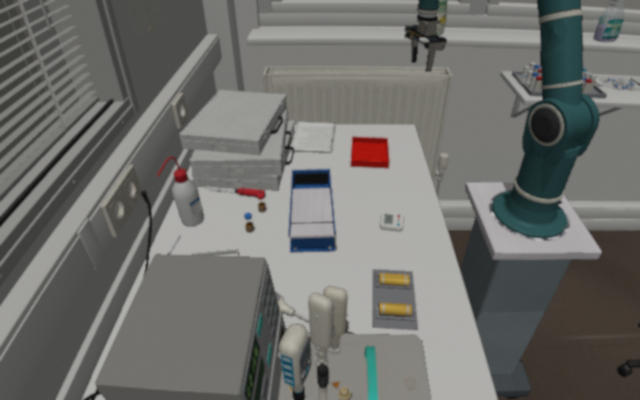

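```bash
python3 - <<'E'
import cv2
a=cv2.imread("pics/top0.png");b=cv2.imread("pics/side0.png")
cv2.imwrite("pics/c1.png",cv2.resize(a[160:300,175:385],None,fx=3.8,fy=3.8,interpolation=cv2.INTER_CUBIC))
c=cv2.resize(b[160:335,230:430],None,fx=3.4,fy=3.4,interpolation=cv2.INTER_CUBIC)
cv2.imwrite("pics/c2.png",c)
E
```

```text
(no output)
```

View pics/c1.png

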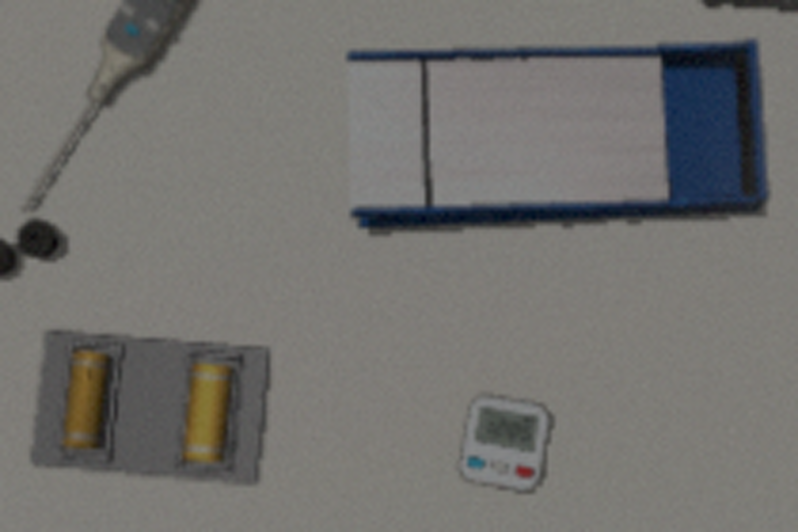

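View pics/c2.png

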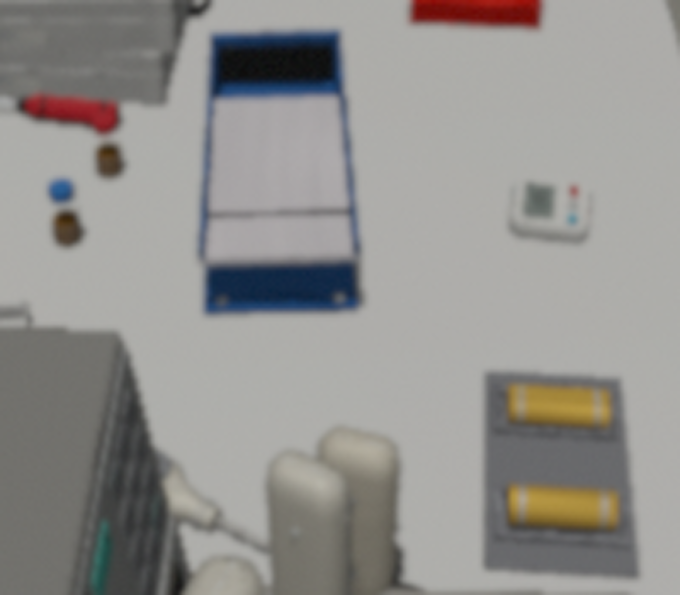

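```bash
cat > h.py <<'E'
import cv2,numpy as np
from cell import robot
def cam(n):
    i=robot.camera_info(n);return [np.array(i[k],float) for k in("camera_matrix","R","t")]+[i["k1"]]
def ray(n,uv):
    K,R,t,k=cam(n); s=cv2.undistortPoints(np.array(uv,float).reshape(-1,1,2),K,np.array([k,0,0,0.]))[:,0]
    d=np.c_[s,np.ones(len(s))]@R
    return -R.T@t,d/np.linalg.norm(d,axis=1)[:,None]
def onz(n,uv,z):
    C,d=ray(n,uv); return C+d*((np.asarray(z)-C[2])/d[:,2])[:,None]
def tri(u1,u2):
    C1,d1=ray("top",u1);C2,d2=ray("side",u2);out=[]
    for a,b in zip(d1,d2):
        l=np.linalg.lstsq(np.c_[a,-b],C2-C1,rcond=None)[0];p,q=C1+l[0]*a,C2+l[1]*b
        out.append([*(p+q)/2,np.linalg.norm(p-q)])
    return np.array(out)
def brass(im,box=None,amin=60):
    h=cv2.cvtColor(im,cv2.COLOR_RGB2HSV);m=cv2.inRange(h,(15,110,60),(32,255,255))
    m=cv2.morphologyEx(m,cv2.MORPH_CLOSE,np.ones((5,5)))
    if box: k=np.zeros_like(m);x0,y0,x1,y1=box;k[y0:y1,x0:x1]=1;m*=k
    return [c for c in cv2.findContours(m,0,2)[0] if cv2.contourArea(c)>amin]
def cen(c): M=cv2.moments(c);return M["m10"]/M["m00"],M["m01"]/M["m00"]
E
python3 - <<'E'
from h import *
np.set_printoptions(precision=1,suppress=True)
rd=lambda n:cv2.imread(f"pics/{n}0.png")[:,:,::-1].copy()
T,S=rd("top"),rd("side")
ct=sorted(brass(T,(180,240,250,295)),key=lambda c:cen(c)[0]);cs=sorted(brass(S,(370,260,420,325)),key=lambda c:-cen(c)[1])
for c in ct+cs: print(np.array(cen(c)),[np.round(v,1) for v in cv2.minAreaRect(c)],cv2.contourArea(c))
print("tri",tri([cen(c) for c in ct],[cen(c) for c in cs]))
for z in(19,16):print(z,onz("top",[cen(c) for c in ct],z),onz("side",[cen(c) for c in cs],z))
f=lambda p:np.array(p)/3.8+[175,160]
P=onz("top",f([(424,60),(430,207),(348,60),(352,208),(663,55),(669,201)])-.37,[54,54,60,60,36,36]);print("ramp",P)
g=lambda p:np.array(p)/3.4+[230,160]
Q=onz("side",g([(210,214),(352,212),(213,95),(344,95)])-.37,[54,54,36,36]);print("side ramp",Q)
r=cv2.inRange(cv2.cvtColor(T,cv2.COLOR_RGB2HSV),(0,150,60),(8,255,255))
c=max(cv2.findContours(r,0,2)[0],key=cv2.contourArea);b=cv2.boxPoints(cv2.minAreaRect(c));print("tray",onz("top",b,28))
print("rack",onz("top",f([(48,332),(268,347),(258,483),(33,464)])-.37,6))
E
```

```text
[196.7 264.9] [array([196.7, 264.8]), array([ 8.1, 24.8]), np.float64(7.1)] 168.0
[229.  268.1] [array([229. , 268.1]), array([10. , 24.8]), np.float64(5.2)] 212.5
[394.9 308.8] [array([394.9, 308.9]), array([32.3, 11.2]), np.float64(3.8)] 309.5
[394. 279.] [array([394. , 278.5]), array([28., 11.]), np.float64(0.0)] 268.5
tri [[438.7 359.3  21.3   1.8]
 [431.4 269.1  17.6   2.8]]
19 [[439.7 359.8  19. ]
 [432.7 268.5  19. ]] [[437.4 357.8  19. ]
 [430.2 270.6  19. ]]
16 [[439.8 360.6  16. ]
 [432.8 269.1  16. ]] [[436.9 355.5  16. ]
 [429.7 267.9  16. ]]
ramp [[689.7 113.1  54. ]
 [581.  106.1  54. ]
 [687.6 168.1  60. ]
 [578.7 161.6  60. ]
 [700.3 -63.1  36. ]
 [590.5 -67.4  36. ]]
side ramp [[686.1 110.9  54. ]
 [576.1 106.8  54. ]
 [698.8 -67.4  36. ]
 [583.5 -69.   36. ]]
tray [[ 519.  -228.2   28. ]
 [ 519.6 -299.    28. ]
 [ 395.1 -295.8   28. ]
 [ 394.9 -226.1   28. ]]
rack [[490.1 393.3   6. ]
 [481.9 227.2   6. ]
 [382.  231.1   6. ]
 [392.3 399.3   6. ]]
```

```bash
cat >> h.py <<'E'
from scipy.spatial.transform import Rotation as Ro
def rot(yaw,tilt=0):  # tool down, closing line along y turned by yaw; tilt about local x
    return Ro.from_euler("ZX",[yaw,tilt],degrees=True)*Ro.from_euler("x",180,degrees=True)
def best(p,R):  # of the two equal grasps the one with less joint travel
    q0=np.array(robot.read_joints());b=None
    for r in(R,R*Ro.from_euler("z",180,degrees=True)):
        q=robot.ik(list(p),r.as_rotvec())
        if q is not None and (b is None or abs(np.array(q)-q0).max()<b[0]): b=(abs(np.array(q)-q0).max(),r.as_rotvec())
    return b[1]
RACK=rot(-3.5); RAMP=rot(3,6); LINE=np.array([634.,109.5,54.]); N=Ro.from_euler("ZX",[3,6],degrees=True).apply([0,0,1.])
def st(s): print(s,"t",round(robot.read_t(),2),"tcp",np.round(robot.read_tcp_pos(),1),"w",round(robot.read_grip_width()*92,1),"gf",round(robot.read_grip_force(),1),"F",np.round(robot.read_contact_force(),1))
def pick(x,y):
    p=np.array([x,y,34.7]);up=p+[0,0,95];robot.grip(.65);robot.movep(list(up),best(up,RACK));st("above")
    robot.servo_line(list(p),feed=150);st("down");robot.grip(0,15);st("gripped")
    robot.servo_line(list(up),feed=200);st("up")
E
python3 - <<'E'
from h import *
T=robot.read_camera("top")
r=cv2.inRange(cv2.cvtColor(T,cv2.COLOR_RGB2HSV),(0,120,30),(10,255,255))|cv2.inRange(cv2.cvtColor(T,cv2.COLOR_RGB2HSV),(170,120,30),(180,255,255))
r[:220]=0;r[:,:390]=0;r[:,480:]=0
b=cv2.boxPoints(cv2.minAreaRect(cv2.findNonZero(r)));print("tray",np.round(onz("top",b,28),1))
pick(438.5,358.8)
E
```

```text
tray [[ 519.  -228.2   28. ]
 [ 520.3 -390.7   28. ]
 [  84.7 -380.2   28. ]
 [  87.6 -223.8   28. ]]
above t 4.21 tcp [439.1 358.1 129.6] w 59.5 gf 0.0 F [-0.   0.  -0.8]
down t 4.99 tcp [438.7 359.5  35.3] w 59.3 gf 0.0 F [0.1 0.1 0.3]
gripped t 5.6 tcp [438.7 358.8  34.9] w 25.7 gf 15.0 F [ 0.4 -1.1  2.2]
up t 6.22 tcp [438.4 358.  128.9] w 25.4 gf 15.0 F [-0.1 -1.1 -2.3]
```

```bash
cat >> h.py <<'E'
def lay(h,open_=.75):  # h: TCP above deck along the deck normal
    p=LINE+N*h;up=p+[0,0,70];robot.movep(list(up),best(up,RAMP));st("over ramp")
    robot.servo_line(list(p),feed=90);st("at deck");robot.grip(open_);st("open")
    robot.servo_line(list(p+N*60),feed=250);st("clear")
E
python3 - <<'E'
from h import *
lay(13+15.7+1,.9)
robot.hold(.6)
T=robot.read_camera("top");S=robot.read_camera("side")
cv2.imwrite("pics/r.png",np.vstack([cv2.resize(T[155:235,230:400],None,fx=3.5,fy=3.5),cv2.resize(S[160:255,250:420],None,fx=3.5,fy=3.5)])[:,:,::-1][:600])
E
```

```text
over ramp t 7.44 tcp [633.  108.4 153.2] w 25.4 gf 15.0 F [-0.2  0.1 -0.7]
at deck t 8.37 tcp [634.2 106.5  83.3] w 25.5 gf 15.0 F [-0.3 -0.6 -0.8]
open t 9.31 tcp [634.1 106.4  83.5] w 82.7 gf 0.0 F [-0.4  1.2  0.2]
clear t 9.7 tcp [635.1 100.  144.4] w 82.7 gf 0.0 F [ 0.1 -0.4 -0.9]
```

```bash
python3 -c "
import cv2;i=cv2.imread('pics/r.png');print(i.shape)"
```

```text
(600, 595, 3)
```

View pics/r.png

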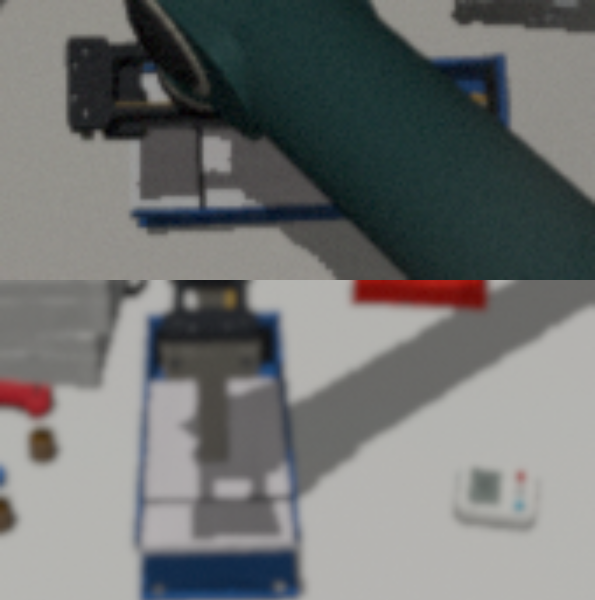

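In the top crop brass shows at (483,100), i.e. pixel (368,184), inside the catch channel: the round sleeve rolled down. The deck is empty in the side view, so I go on to sleeve two.

```bash
python3 - <<'E'
from h import *
pick(431.3,268.5)
T=robot.read_camera("top")
print([np.round(onz("top",[cen(c)],19),1) for c in brass(T,(345,165,380,222),15)])
E
```

```text
above t 11.95 tcp [432.7 267.9 129.8] w 59.8 gf 0.0 F [ 0.4 -0.5  0.2]
down t 12.73 tcp [431.7 268.8  35.1] w 59.4 gf 0.0 F [ 0.9 -0.6 -0.6]
gripped t 13.29 tcp [431.5 268.5  35. ] w 29.5 gf 15.0 F [ 0.5 -0.1  3.6]
up t 13.92 tcp [431.1 267.7 128.9] w 29.3 gf 15.0 F [ 0.2 -0.1 -1.6]
[array([[ 647. , -109.5,   19. ]])]
```

```bash
python3 - <<'E'
from h import *
lay(10+18.7+0.5,.65)
robot.hold(1.5)
T=robot.read_camera("top");S=robot.read_camera("side")
p=LINE+N*90
q=p+[-130,120,40];robot.movep(list(q),best(q,RACK)) # step aside to see
T=robot.read_camera("top");S=robot.read_camera("side")
a=brass(T,(255,160,385,225),15);b=brass(S,(285,165,340,255),15)
for c in a:print("top",np.round(onz("top",[cen(c)],64),1),cv2.contourArea(c),[np.round(v,1) for v in cv2.minAreaRect(c)])
for c in b:print("side",np.round(onz("side",[cen(c)],64),1),cv2.contourArea(c),[np.round(v,1) for v in cv2.minAreaRect(c)])
cv2.imwrite("pics/s.png",np.vstack([cv2.resize(T[155:235,230:400],None,fx=3.5,fy=3.5),cv2.resize(S[165:255,250:420],None,fx=3.5,fy=3.5)])[:,:,::-1][:600])
st("end")
E
```

```text
over ramp t 14.98 tcp [632.6 108.4 152.5] w 29.1 gf 15.0 F [-0.6  0.3  0.1]
at deck t 15.91 tcp [634.2 106.5  82.7] w 29.4 gf 15.0 F [ 0.1  0.2 -1.8]
open t 16.52 tcp [634.2 106.4  83. ] w 59.9 gf 0.0 F [-0.8 -0.1  0.4]
clear t 16.91 tcp [635.1 100.  143.9] w 59.7 gf 0.0 F [-1.1 -0.7 -0.2]
top [[ 637.9 -104.4   64. ]] 169.5 [array([365., 194.]), array([24.,  8.]), np.float64(90.0)]
top [[635.  109.8  64. ]] 215.5 [array([287. , 193.5]), array([25., 10.]), np.float64(90.0)]
side [[631.3 109.6  64. ]] 127.5 [array([311.5, 219.5]), array([ 7., 25.]), np.float64(90.0)]
side [[640.8 -56.1  64. ]] 150.0 [array([311. , 182.5]), array([ 7., 24.]), np.float64(90.0)]
end t 19.37 tcp [506.2 218.2 182.8] w 59.8 gf 0.0 F [0.6 0.4 0.6]
```

View pics/s.png

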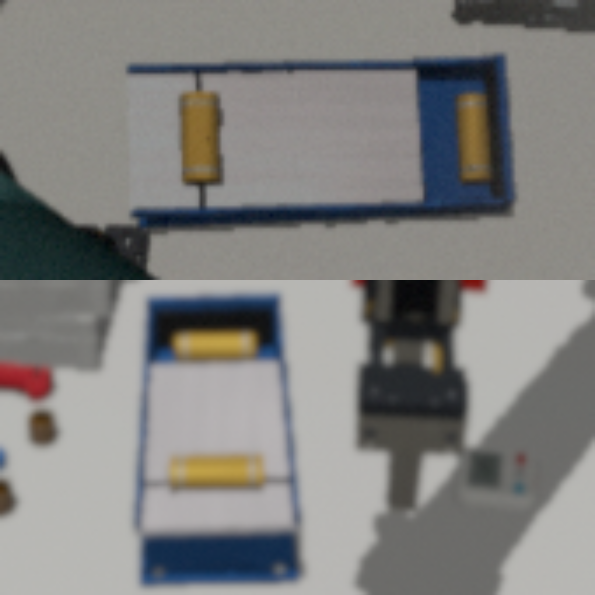

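Both views show the squashed sleeve lying on the line (top crop (200,137)) with the round one in the channel (473,137). It stayed put for well over 2 s, so now it goes to the tray.

```bash
python3 - <<'E'
from h import *
p=LINE+N*27;up=p+N*75
robot.movep(list(up),best(up,RAMP));robot.servo_line(list(p),feed=120);st("at");robot.grip(0,15);st("gripped")
robot.servo_line(list(p+[0,0,95]),feed=180);st("up")
R=rot(-1);q=np.array([457.,-308,33]);u=q+[0,0,110]
robot.movep(list(u),best(u,R));st("over tray");robot.servo_line(list(q),feed=110);st("down")
robot.grip(.6);robot.servo_line(list(u),feed=200);st("clear");robot.hold(.5)
T=robot.read_camera("top");S=robot.read_camera("side")
for c in brass(T,(255,160,480,300),15):print("top",np.round(cen(c)),np.round(onz("top",[cen(c)],16),1))
for c in brass(S,(280,130,400,255),15):print("side",np.round(cen(c)),np.round(onz("side",[cen(c)],16),1))
cv2.imwrite("pics/e.png",np.vstack([T[100:310,150:520],S[110:340,150:520]])[:,:,::-1])
E
```

```text
at t 20.89 tcp [634.5 107.2  81.4] w 59.6 gf 0.0 F [-0.3  0.5  0.3]
gripped t 21.45 tcp [634.3 106.6  81.2] w 29.1 gf 15.0 F [-0.2 -1.4  2.2]
up t 22.12 tcp [633.6 106.1 174.8] w 29.4 gf 15.0 F [-0.4  0.4 -1.4]
over tray t 23.78 tcp [ 458.  -306.9  143.3] w 29.4 gf 15.0 F [ 0.2  0.  -0.8]
down t 24.93 tcp [ 457.5 -308.2   33.6] w 29.4 gf 15.0 F [-0.4 -0.4 -0.2]
clear t 26.18 tcp [ 456.2 -308.1  142.1] w 55.2 gf 0.0 F [-0.6  0.8  0.1]
top [365. 194.] [[ 647.9 -109.7   16. ]]
side [311. 182.] [[ 644.8 -122.2   16. ]]
side [368. 152.] [[ 456.6 -304.9   16. ]]
```

View pics/e.png

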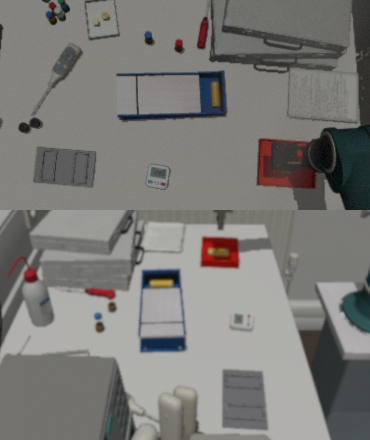

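The round sleeve lies in the channel (top crop (214,94)), the squashed one is inside the red tray (side crop (218,252)), and the timer and vials stand in their places. Handing in.

```bash
python3 -c "
from cell import robot
print(robot.job_done())"
```

```text
the job is handed in; nothing more can be done
None
```

The job is handed in: the round sleeve rolled down by itself into the catch channel, the squashed one stayed on the deck when released and now lies in the red tray, and the timer and vials were left in place.

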